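Start the lathe from its pendant, extractor first

TASK

Get the lathe running with light fingertip presses: first switch on the dust extractor with the green half of the rocker on its yellow box, then switch on the power with the green half of the rocker on the grey lathe pendant, and only then tap the pendant's green start button and let it come back out. Press gently, never press the red stop button, and leave the loose pendant lying where it is: it is not to be pushed about or lifted. Leave everything else on the bench undisturbed and finish with the hand clear.

Things in the scene. Friction and masses are not known exactly. Their poses are not given: they have to be found in the camera images.
- extractor_box: the dust extractor's switch box: yellow steel box 120 (x) x 90 (y) mm, its flat top 62 mm above the bench, on a plywood board 160 x 130 x 12 mm screwed to the bench; one rocker switch in a black frame (4 mm high, 74 x 56 mm) in the middle of its top. Origin on the bench under its centre, z up
- extractor_rocker_green (a point): the spot to press on the extractor's rocker: on the top surface of its green half, 20 mm out from the pivot, midway across; it moves with the rocker, and stands about 81 mm above the bench when off and 73 mm when on
- extractor_rocker (a joint): the extractor's rocker, rad. 56 mm long (x) by 36 mm wide, green half towards its box's +x, red half towards -x. 0 is off (green half up); it grows as the green half goes down, to 0.42 when on. About 2 N moves it and it stays where left: press it to its stop, which gives up to 3 mm more from 6 N on (25 N at most). The spot sinks about 8 mm, till the green half is level with the face.
- pendant: the lathe's remote pendant: grey box 160 (x) x 240 (y) mm on a dark base, 1.4 kg, loose; its face slopes from 39 mm above the bench at the front (-x) up to 71 mm at the back. At its +y end the power rocker; front middle the green start button; front at the -y end the red stop button, a black speed dial (42 mm across, 22 mm tall) behind it. Origin on the bench under its centre, z up
- stop_button_top (a point): centre of the top of the red mushroom stop button (38 mm across, 27 mm proud of the sloped face), 70 mm from the start button: never to be pressed
- power_rocker_green (a point): the spot to press on the pendant's power rocker: on the top surface of its green half, 20 mm out from the pivot, midway across; it moves with the rocker, and stands about 77 mm above the bench when off and about 7 mm lower when on
- power_rocker (a joint): the power rocker, rad. 56 mm long (x) by 36 mm wide, green half towards its box's +x, red half towards -x. 0 is off (green half up); it grows as the green half goes down, to 0.42 when on. About 2 N moves it and it stays where left: press it to its stop, which gives up to 3 mm more from 6 N on (25 N at most). The spot sinks about 8 mm, till the green half is level with the face.
- start_button_top (a point): centre of the top of the green start button (28 mm across, in a black collar 40 mm across), 20 mm proud of the sloped face, about 68 mm above the bench; its axis is square to the face, leaning 0.2 rad towards the pendant's -x
- start_button (a joint): the start button, m: 0 when out, 0.009 fully pressed; it counts as pressed beyond 0.0035; a spring (1.5 N to start, 7 N fully down) brings it back out
- stop_button (a joint): the red stop button, m: 0 when out, 0.009 fully pressed; sprung like the start button
- leg_blank: white turned leg blank, a tapered round, 52 mm across the foot, 72 mm near the top, 100 mm tall, standing; origin under its centre
- finial: small turned pale-wood finial, 38 mm across, 55 mm tall, standing upright between the two control boxes; origin under its centre
- glue_tub: closed white tub, 100 mm across, 110 mm tall; origin under its centre
- hammer: hammer lying on the bench behind the control boxes; origin on the bench under the tool
- sanding_block: cork sanding block 110 x 65 x 40 mm; origin under its centre
- tube: white plastic tube end, 50 mm across, 75 mm tall, standing; origin under its centre
- callipers: steel outside callipers lying flat, 150 x 98 mm, 11 mm tall at the brass pivot; origin on the bench near the middle
Mind the look-alikes: they are no part of the job. What is meant by the extractor_box is not pink, and is the smaller of those in its own colour.

How it is judged:
On the way, in this order (a step that is already met when the one before it is completed fails the run):
1. the extractor's rocker is switched on (value of joint extractor_rocker above 0.3 rad), for 0.1 s.
2. the pendant's power rocker is switched on (value of joint power_rocker above 0.3 rad), for 0.1 s.
3. the green start button is pressed by the fingers (value of joint start_button above 0.0035 m and contact force between the fingers and pendant above 0.5 N), for 0.04 s.
4. the start button is back out (value of joint start_button below 0.001 m), for 0.1 s.
At the end, for the whole second after the job is handed in: Both rockers are on (beyond 0.3 of 0.42 rad), the start and stop buttons are out (within 1 mm), the pendant lies flat and at rest within 20 mm of where it was, and every other loose thing is within 20 mm of where it was (value of joint each of extractor_rocker, power_rocker above 0.3 rad and value of joint each of start_button, stop_button below 0.001 m and distance of each of pendant, leg_blank, finial, glue_tub, hammer, sanding_block, tube, callipers from where it was at the start of the episode below 0.02 m and angle between pendant's own z axis and vertical below 0.05 rad and linear speed of pendant below 0.02 m/s); the robot touches nothing.
It fails at once if out of order: the power is switched on (beyond 0.2 rad) while the extractor is off, or the start button pressed (beyond 3 mm) while either is off ((value of joint extractor_rocker below 0.2 rad and (value of joint power_rocker above 0.2 rad or value of joint start_button above 0.003 m)) or (value of joint power_rocker below 0.2 rad and value of joint start_button above 0.003 m)).
It fails at once if the red stop button is pressed (beyond 2 mm) (value of joint stop_button above 0.002 m).
It fails at once if the pendant or the extractor's box is pressed with more than 25 N (contact force between any of the arm, the fingers and pendant above 25 N or contact force between any of the arm, the fingers and extractor_box above 25 N).
It fails at once if the pendant is lifted, tipped (beyond 0.1 rad) or shifted by more than 20 mm (distance of pendant from where it was at the start of the episode above 0.02 m or height (world z) of pendant above 0.01 m or angle between pendant's own z axis and vertical above 0.1 rad).
It fails at once if a bystander is moved by more than 20 mm (distance of any of leg_blank, finial, glue_tub, hammer, sanding_block, tube, callipers from where it was at the start of the episode above 0.02 m).
It also fails if it takes over 40 s, if anything falls off the work surface, if the arm or the gripper's body presses on something with over 40 N, if the wrist force passes 120 N, or if a joint passes its speed limit or range.

ROBOT

A 7-joint arm with a two-finger parallel gripper is mounted at the origin on the work surface. World frame = base frame: x ahead of the robot, y to its left, z up, the work surface at z = 0. Lengths are in m, angles in rad, forces in N, time in s.
With the tool pointing down it reaches from about 0.4 to 0.875 m from the base axis. Payload 6.5 kg.
Tool frame: the origin (TCP) lies at the very end of the fingers, on their centre line; the grasp point (between the pads) lies 19 mm behind it; z points along the fingers, y is the line along which they close (so a half turn about z gives the same grasp; the last joint's range is limited). The gripper opens to 85 mm and grips with 20 to 120 N. Pads are 22 mm wide; open, the fingers measure 114 mm over their backs; the gripper's body (76 mm by 85 mm) begins 54 mm behind the grasp point. The pads swing forward as they close: fully open they stand 13 mm farther back than shut.
Start: joints at [-0.066, 0.536, -0.004, 1.538, 0.003, 1.067, -0.071], TCP at [0.65, 0, 0.231] pointing down, gripper open.
Joint ranges: [-2.7, 2.7], [-0.37, 2.16], [-1.27, 1.26], [0.24, 2.4], [-1.31, 4.45], [0.19, 1.91], [-2.76, 2.76]. Speed limits (rad/s): [2.39, 2.39, 3.14, 3.14, 3.14, 3.14, 3.14].

INTERFACE

Orientations are given as a rotation vector (axis times angle).
In Python, from station import read_state, camera, close_job gives the robot as it stands.
- The arm moves only by the tool send_rows, never from a script. Its arguments are lists of equal length, an entry for each row: "delta_pos": the shift along the tool's x, y, z each as a share of 0.5 m, from -1 to 1, a list of three; "yaw": the turn about the tool's z as a share of 360 degrees, from -1 to 1; "claw": the opening, from 0 (shut) to 1 (fully open). A call has 1 to 8 rows; each row is the pose to reach, as a shift and turn from the pose commanded when the call began, along the tool's axes at that moment, turning the shorter way round; what a row does not reach only later rows make up. A row lasts 1/8 s, in which the tool goes at most 62.5 mm and 10.7 degrees, less where a joint would pass 70% of its speed; a pose out of reach is approached as far as the arm can. A call with a number of a shift or a turn outside -1 to 1 is refused whole. A call with a gripper value outside its range is refused whole. The fingers move at their own pace and stop on an object; the grip force is fixed at half the most. Time passes only in rows, so rows that repeat a pose let the fingers close. It gives the time, the measured TCP pose, the force, the opening and the grip force at its end, in the units of the state.
- read_state(): the state, without advancing time (a new reading comes with each control period).
- camera(name): name is "scene" or "side" or "wrist"; returns a dict with "image" (400x640x3 uint8, red, green, blue), "depth" (400x640 float32, m along the optical axis (not along the pixel's ray), 0 where there is no reading), "fx", "fy", "cx", "cy" (pixels), "R" (3x3) and "t" (3): a world point X has camera coordinates R X + t. Camera axes: x right, y down, z forward; pixel columns grow to the right and rows downward; lengths in m; the calibration is good to about 2 mm. A picture is of the moment at which its call begins.
- close_job(): hands the job in; it is judged then, once.
The state is a dict: "time": time; "joint_pos": joint angles; "qd": joint speeds; "joint_torque": joint torques, N m; "tcp_pos": TCP position; "eef_rot": TCP orientation; "contact_force": force on the tool from outside, world axes, zero at the start; "ft_torque": the same for the moment, N m; "grip_width": opening from 0.0 (shut) to 1.0 (fully open); "grip_force": force on a finger pad.
Only numpy, scipy, OpenCV 4.12 (cv2) and the standard library are available. Lean on these libraries where they do the work, as an engineer would, in place of code of your own. Each camera call takes 0.05 s, during which the arm holds its last target. There are 200 camera calls.

## Working session

There is one attempt and no reset: what is moved stays moved. The work goes in short steps, Python scripts to look and compute and a tool call to move; the robot and the scene stay as the last step left them, time stands still between calls to the robot, and variables do not carry over. Pictures are saved under pics/ and viewed, at most 10 in all, crops included, and the job is handed in when it is done.

Besides the shell and the picture viewer there is one more tool, called after ">>>" in YAML: its name, and indented under it one key for each argument. send_rows: Moves the arm, as the interface text tells. Shift numbers are shares of 0.5 m and turn numbers shares of 360 degrees, none past 1 either way. Its arguments: {"type":"object","properties":{"delta_pos":{"type":"array"},"yaw":{"type":"array"},"claw":{"type":"array"}},"required":["delta_pos","yaw","claw"]}

```bash
mkdir -p pics && cat > h.py <<'E'
import numpy as np, cv2
from station import read_state, camera, close_job
def save(n,im): cv2.imwrite('pics/'+n,cv2.cvtColor(im,cv2.COLOR_RGB2BGR))
def cloud(c):
    v,u=np.mgrid[:400,:640]; d=c['depth']
    P=np.stack([(u-c['cx'])/c['fx']*d,(v-c['cy'])/c['fy']*d,d],-1)
    W=(P-c['t'])@c['R']; W[d==0]=np.nan
    return W
E
python3 - <<'E'
from h import *
import pickle
for n in ['scene','side','wrist']:
    c=camera(n); pickle.dump(c,open(n+'.pkl','wb')); save(n+'0.png',c['image']); print(n,-c['R'].T@c['t'],(c['depth']>0).mean())
s=read_state();print(s['tcp_pos'],s['eef_rot'],s['contact_force'],s['time'])
E
```

```text
scene [1.36116959 0.08645707 0.6707366 ] 0.99589453125
side [-0.0435069  -0.76472555  0.79262003] 0.99607421875
wrist [0.64965532 0.08010564 0.37365978] 0.996078125
[6.49516187e-01 1.34300229e-05 2.30613124e-01] [-2.22071563e+00 -2.22089101e+00  1.58062922e-03] [ 0.59693838 -0.49487686 -0.19293746] 0.15
```

View pics/scene0.png

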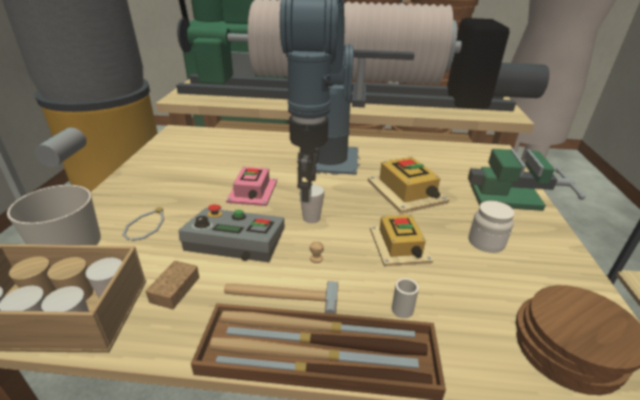

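View pics/wrist0.png

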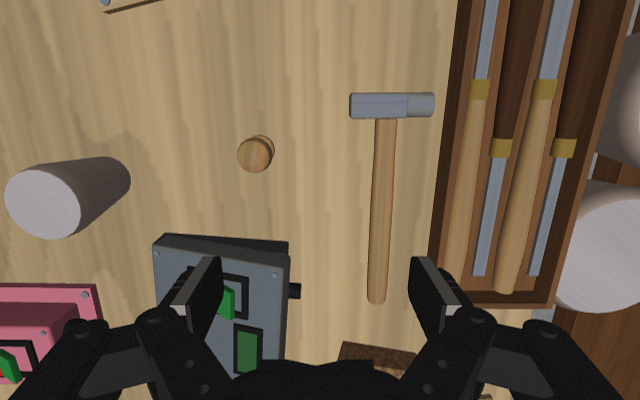

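View pics/side0.png

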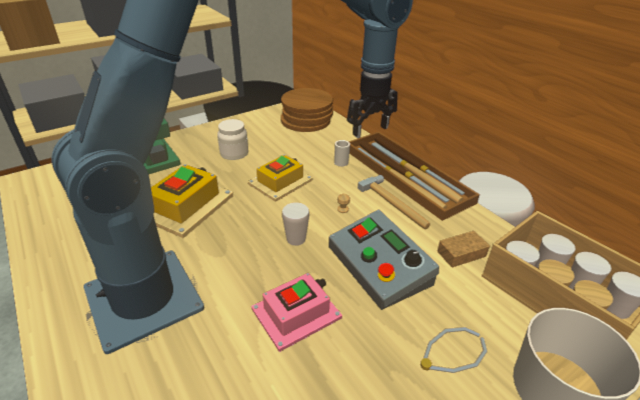

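The candidates for the extractor box are:
- pink: scene (252,183), side (297,303)
- large yellow: scene (410,178), side (184,192)
- small yellow: scene (402,235), side (280,172)

By the description it is the small yellow one. The pendant is at scene (232,233) and side (383,255), with the stop button at side (387,270).

```bash
cat > m.py <<'E'
from h import *
import pickle,sys
for n in ['scene','side']:
    c=pickle.load(open(n+'.pkl','rb')); W=cloud(c); hsv=cv2.cvtColor(c['image'],cv2.COLOR_RGB2HSV)
    for nm,lo,hi in [('green',(50,130,60),(75,255,255)),('red',(0,190,120),(6,255,255)),('yellow',(18,190,80),(27,255,255)),('grey',(90,15,50),(125,70,140))]:
        m=cv2.inRange(hsv,lo,hi)
        k,l,st,ce=cv2.connectedComponentsWithStats(m)
        for i in range(1,k):
            if st[i,4]<25: continue
            p=W[l==i]; md=np.nanmedian(p,0)
            if not(0.2<md[0]<0.95 and abs(md[1])<.5 and .02<md[2]<.12): continue
            print(n,nm,ce[i].round(),st[i,4],'mean',np.nanmean(p,0).round(4),'lo',np.nanpercentile(p,3,0).round(3),'hi',np.nanpercentile(p,97,0).round(3))
    # flat top/face rectangles
    for nm,zz in [('ytop',(.055,.0645)),]:
        m=((W[...,2]>zz[0])&(W[...,2]<zz[1])&(cv2.inRange(hsv,(15,150,80),(30,255,255))>0)).astype('uint8')
        k,l,st,ce=cv2.connectedComponentsWithStats(m)
        for i in range(1,k):
            if st[i,4]>80:
                p=W[l==i][:,:2].astype('float32'); print(n,nm,ce[i].round(),cv2.minAreaRect(p*1000))
    # pendant footprint: points 30..75mm high near
    x,y,z=W[...,0],W[...,1],W[...,2]
    m=((z>.03)&(z<.075)&(x>.4)&(x<.75)&(y<0.02)&(y>-.4)).astype('uint8')
    k,l,st,ce=cv2.connectedComponentsWithStats(m)
    for i in range(1,k):
        if st[i,4]>300:
            p=W[l==i]; print(n,'blob',ce[i].round(),st[i,4],cv2.minAreaRect((p[:,:2]*1000).astype('float32')))
a=cv2.imread('pics/side0.png'); b=cv2.imread('pics/scene0.png')
cv2.imwrite('pics/crop1.png',np.hstack([cv2.resize(a[130:310,220:450],(400,313)),cv2.resize(b[150:270,370:460],(400,313))]))
E
python3 m.py
```

```text
scene ytop [402. 235.] ((508.9482727050781, 230.88931274414062), (109.80976867675781, 82.46310424804688), 12.37353229522705)
scene blob [233. 230.] 3399 ((537.4276123046875, -216.35711669921875), (242.14540100097656, 177.5546417236328), 84.9458236694336)
scene blob [178. 272.] 644 ((717.4445190429688, -297.3353576660156), (65.13306427001953, 75.23136138916016), 78.89739990234375)
side green [282. 160.] 56 mean [0.5106 0.234  0.077 ] lo [0.501 0.218 0.072] hi [0.521 0.251 0.083]
side green [184. 174.] 156 mean [0.2181 0.2798 0.1072] lo [0.2   0.258 0.1  ] hi [0.236 0.303 0.114]
side green [369. 224.] 117 mean [ 0.5447 -0.1448  0.0741] lo [ 0.535 -0.16   0.066] hi [ 0.555 -0.127  0.082]
side green [368. 252.] 103 mean [ 0.4864 -0.2162  0.0645] lo [ 0.475 -0.226  0.054] hi [ 0.499 -0.203  0.07 ]
side green [301. 288.] 177 mean [ 0.2855 -0.2329  0.0774] lo [ 0.274 -0.249  0.07 ] hi [ 0.297 -0.216  0.083]
side red [276. 165.] 43 mean [0.4832 0.2273 0.0724] lo [0.472 0.214 0.07 ] hi [0.495 0.243 0.075]
side red [360. 231.] 113 mean [ 0.5186 -0.1417  0.063 ] lo [ 0.507 -0.158  0.059] hi [ 0
[... 701 characters left out ...]
8542480469), (27.135974884033203, 1107.8326416015625), 0.18760764598846436)
side ytop [297. 116.] ((725.179443359375, 510.8717956542969), (44.76409149169922, 138.71983337402344), 25.452600479125977)
side ytop [279. 169.] ((497.31048583984375, 231.34268188476562), (122.0934829711914, 89.74980163574219), 13.134635925292969)
side ytop [186. 200.] ((205.79812622070312, 220.4929656982422), (81.20984649658203, 183.07774353027344), 88.33137512207031)
side blob [383. 256.] 5242 ((525.0771484375, -215.28427124023438), (244.44967651367188, 160.86721801757812), 85.6910171508789)
side blob [458. 246.] 606 ((715.9692993164062, -299.1418151855469), (68.1785888671875, 81.01101684570312), 78.68927001953125)
```

View pics/crop1.png

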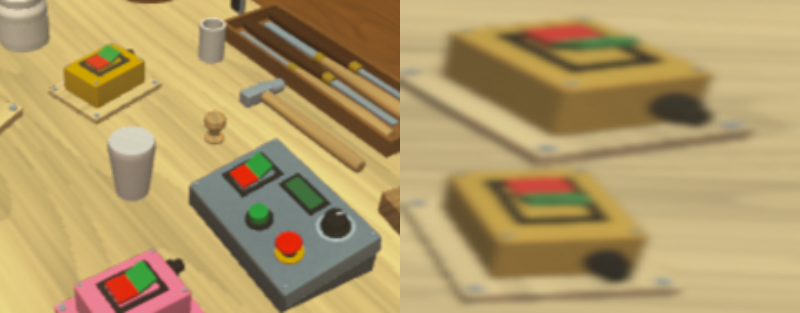

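The small yellow box (side (280,172), top 122 x 90 mm, centred near (0.497, 0.231)) matches the stated size. Next I close the fingers and move to where the wrist camera can look down on it.

>>> send_rows:
  delta_pos:
    - [0.08, -0.066, 0]
    - [0.16, -0.133, 0]
    - [0.24, -0.2, 0]
    - [0.32, -0.266, 0]
    - [0.32, -0.266, 0]
    - [0.32, -0.266, 0]
  yaw: [0, 0, 0, 0, 0, 0]
  claw: [0, 0, 0, 0, 0, 0]

```text
time: 0.9
tcp_pos: [0.5172, 0.1595, 0.2313]
eef_rot: [2.221, 2.221, -0.0]
contact_force: [-0.3, -0.1, 0.0]
grip_width: 0.002
grip_force: 0.0
```

```bash
cat > w.py <<'E'
from h import *
import sys
c=camera('wrist'); W=cloud(c); hsv=cv2.cvtColor(c['image'],cv2.COLOR_RGB2HSV); save(sys.argv[1]+'.png',c['image'])
for nm,lo,hi in [('green',(50,130,60),(75,255,255)),('red',(0,190,120),(6,255,255))]:
    k,l,st,ce=cv2.connectedComponentsWithStats(cv2.inRange(hsv,lo,hi))
    for i in range(1,k):
        if st[i,4]<150: continue
        p=W[l==i]; p=p[~np.isnan(p[:,0])]
        print(nm,ce[i].round(),st[i,4],'med',np.median(p,0).round(4),'lo',np.percentile(p,3,0).round(4),'hi',np.percentile(p,97,0).round(4),
          'rect',cv2.minAreaRect((p[:,:2]*1000).astype('float32')))
        t=p[p[:,2]>np.percentile(p[:,2],97)-.008]; print('   top rect',cv2.minEnclosingCircle((t[:,:2]*1000).astype('float32')))
s=read_state();print(s['tcp_pos'],s['eef_rot'],s['contact_force'],s['time'],s['grip_width'])
E
python3 w.py w1
```

```text
green [310.  92.] 1266 med [0.513  0.2366 0.0793] lo [0.4996 0.2197 0.0735] hi [0.5259 0.2528 0.084 ] rect ((512.9437866210938, 236.25222778320312), (26.65519142150879, 35.122074127197266), 12.469599723815918)
   top rect ((514.56787109375, 236.8205108642578), 19.587112426757812)
red [282.  99.] 999 med [0.4883 0.2298 0.0735] lo [0.4734 0.214  0.072 ] hi [0.5001 0.2474 0.0749] rect ((486.13018798828125, 230.35568237304688), (27.070091247558594, 35.02927780151367), 12.52525520324707)
   top rect ((486.24908447265625, 230.6151885986328), 21.3346004486084)
[0.51762025 0.15889454 0.23124067] [ 2.22249045e+00  2.21939828e+00 -4.34658991e-04] [ 0.99305158 -0.42857134  0.07183074] 0.95 -0.0038845566754494303
```

View pics/w1.png

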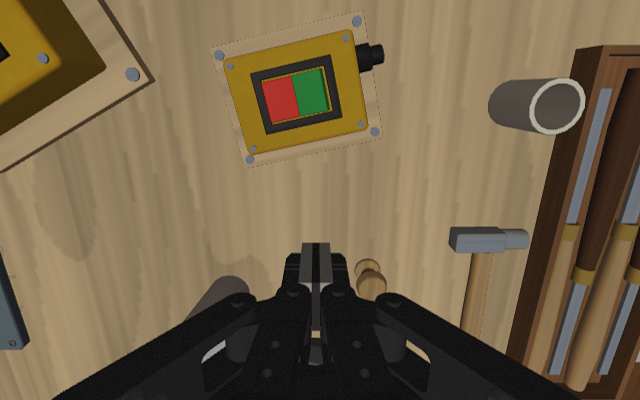

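The wrist view shows the extractor rocker at (296,95), with the green half at (310,92) measuring 27 x 35 mm at z about 0.079 m and yawed 12.5 degrees. That puts the press spot at about (0.519, 0.238, 0.081).

>>> send_rows:
  delta_pos:
    - [0.078, 0.002, 0]
    - [0.156, 0.004, 0]
    - [0.156, 0.004, 0.08]
    - [0.156, 0.004, 0.16]
    - [0.156, 0.004, 0.22]
    - [0.156, 0.004, 0.26]
    - [0.156, 0.004, 0.28]
    - [0.156, 0.004, 0.28]
  yaw: [0, 0, 0, 0, 0, 0, 0, 0]
  claw: [0, 0, 0, 0, 0, 0, 0, 0]

```text
time: 1.95
tcp_pos: [0.5193, 0.2371, 0.0909]
eef_rot: [2.223, 2.22, -0.002]
contact_force: [0.0, -0.2, -0.0]
grip_width: 0.001
grip_force: 0.0
```

>>> send_rows:
  delta_pos:
    - [0, 0, 0.01]
    - [0, 0, 0.016]
    - [0, 0, 0.02]
    - [0, 0, 0.024]
    - [0, 0, 0.028]
    - [0, 0, 0.028]
  yaw: [0, 0, 0, 0, 0, 0]
  claw: [0, 0, 0, 0, 0, 0]

```text
time: 2.7
tcp_pos: [0.5186, 0.2379, 0.077]
eef_rot: [-2.221, -2.221, 0.001]
contact_force: [0.6, 0.3, 1.2]
grip_width: 0.001
grip_force: 0.6
```

Contact is about where predicted. Pressing on towards 73 mm.

>>> send_rows:
  delta_pos:
    - [0, 0, 0.003]
    - [0, 0, 0.006]
    - [0, 0, 0.008]
    - [0, 0, 0.008]
  yaw: [0, 0, 0, 0]
  claw: [0, 0, 0, 0]

```text
time: 3.2
tcp_pos: [0.5188, 0.2379, 0.0731]
eef_rot: [-2.221, -2.221, 0.001]
contact_force: [1.7, 0.3, 1.0]
grip_width: -0.001
grip_force: 0.5
```

>>> send_rows:
  delta_pos:
    - [0, 0, 0.002]
    - [0, 0, 0.003]
    - [0, 0, 0.003]
  yaw: [0, 0, 0]
  claw: [0, 0, 0]

```text
time: 3.58
tcp_pos: [0.5189, 0.2379, 0.0722]
eef_rot: [-2.221, -2.221, 0.001]
contact_force: [-1.5, -0.5, 8.2]
grip_width: -0.0
grip_force: 3.6
```

Stop reached at 8 N. Lifting off to look at it.

>>> send_rows:
  delta_pos:
    - [0, 0, -0.06]
    - [0, 0, -0.16]
    - [0, 0, -0.26]
    - [-0.08, 0, -0.32]
    - [-0.156, 0, -0.32]
    - [-0.156, 0, -0.32]
  yaw: [0, 0, 0, 0, 0, 0]
  claw: [0, 0, 0, 0, 0, 0]

```text
time: 4.32
tcp_pos: [0.5189, 0.156, 0.2318]
eef_rot: [2.227, 2.215, -0.003]
contact_force: [-0.3, 0.7, -0.3]
grip_width: -0.0
grip_force: 0.0
```

```bash
python3 w.py w2
```

```text
green [310.  87.] 1263 med [0.5149 0.2371 0.0733] lo [0.5016 0.2201 0.0719] hi [0.5281 0.2535 0.0747] rect ((514.9664916992188, 236.74148559570312), (26.920921325683594, 34.9808235168457), 12.577672958374023)
   top rect ((514.5770874023438, 236.4898681640625), 21.50589370727539)
red [280.  94.] 1279 med [0.4884 0.2314 0.0794] lo [0.4754 0.2146 0.0738] hi [0.5013 0.2471 0.0843] rect ((488.1943664550781, 230.72589111328125), (26.88290786743164, 35.00499725341797), 12.808589935302734)
   top rect ((486.6029052734375, 230.0402374267578), 19.696550369262695)
[0.51857317 0.15854049 0.2315366 ] [-2.22416749e+00 -2.21839335e+00  1.83078996e-03] [0.41723421 0.84927083 0.38776447] 4.375 0.0022823533698733064
```

>>> send_rows:
  delta_pos:
    - [-0.12, 0, 0]
    - [-0.24, 0, 0]
    - [-0.36, 0, 0]
    - [-0.48, 0, 0]
    - [-0.6, 0, 0]
    - [-0.72, 0, 0]
    - [-0.84, 0, 0]
    - [-0.84, 0, 0]
  yaw: [0, 0, 0, 0, 0, 0, 0, 0]
  claw: [0, 0, 0, 0, 0, 0, 0, 0]

```text
time: 5.38
tcp_pos: [0.5179, -0.2647, 0.2311]
eef_rot: [2.229, 2.213, -0.004]
contact_force: [-0.3, -0.3, 0.4]
grip_width: -0.001
grip_force: 0.0
```

```bash
python3 w.py w3
```

```text
green [350.  34.] 1476 med [ 0.5479 -0.1417  0.0764] lo [ 0.5358 -0.1589  0.0674] hi [ 0.5597 -0.1254  0.0825] rect ((547.8733520507812, -141.96820068359375), (35.608341217041016, 25.670473098754883), 85.4553451538086)
   top rect ((552.5062255859375, -142.546142578125), 18.698017120361328)
green [284. 120.] 674 med [ 0.4896 -0.2124  0.0682] lo [ 0.4779 -0.2245  0.0647] hi [ 0.5006 -0.2008  0.0706] rect ((489.3354187011719, -213.6077117919922), (29.44942283630371, 25.855709075927734), 82.89540100097656)
   top rect ((489.5047912597656, -212.42332458496094), 13.556089401245117)
green [ 65. 143.] 963 med [ 0.2913 -0.2302  0.0801] lo [ 0.2747 -0.2474  0.0735] hi [ 0.3005 -0.2141  0.0842] rect ((285.7685241699219, -232.76943969726562), (39.62446975708008, 31.815706253051758), 88.74918365478516)
   top rect ((291.36895751953125, -230.6031494140625), 19.503992080688477)
red [319.  34.] 1367 med [ 0.5219 -0.1398  0.0643] lo [ 0.5095 -0.1568  0.0611] hi [ 0.534  -0.1235  0.0673] rect ((521.6033325195312, -140.0802459716797), (35.45374298095703, 26.35700798034668), 85.6688232421875)
   top rect ((522.1544189453125, -140.08709716796875), 21.625471115112305)
red [ 38. 142.] 1089 med [ 0.2596 -0.2303  0.0731] lo [ 0.2472 -0.2475  0.0715] hi [ 0.2722 -0.214   0.0744] rect ((256.4764404296875, -231.75167846679688), (37.45352554321289, 34.989463806152344), 89.89923095703125)
   top rect ((259.99029541015625, -230.45538330078125), 21.165748596191406)
red [281. 192.] 936 med [ 0.4839 -0.2807  0.0744] lo [ 0.469  -0.2962  0.0706] hi [ 0.4989 -0.266   0.0771] rect ((484.05401611328125, -281.7024230957031), (33.61370086669922, 34.777626037597656), 44.40214157104492)
   top rect ((483.4879455566406, -281.84246826171875), 17.792530059814453)
[ 0.51870101 -0.26096506  0.23092963] [-2.22366406e+00 -2.21757995e+00  1.03088890e-03] [-0.05987499  0.98616183  0.02311889] 5.425 0.0046256755949020244
```

View pics/w3.png

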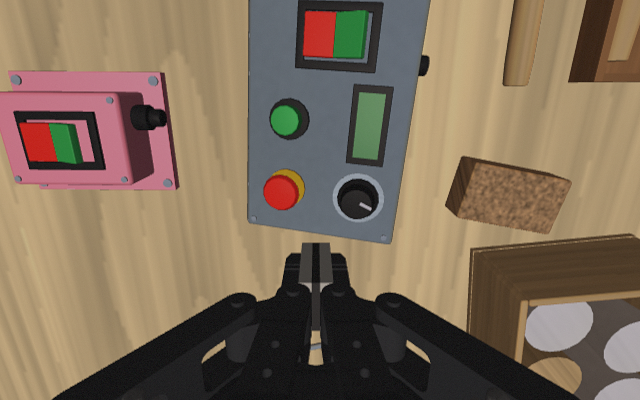

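The extractor is on: its green half is level at z 0.073 m. The wrist view shows the power rocker at (335,34), the start button at (285,120) with its top near (0.490, -0.213, 0.068), and the stop button at (281,192). The power spot is about (0.553, -0.1425, 0.077).

>>> send_rows:
  delta_pos:
    - [0.12, 0.033, 0]
    - [0.235, 0.066, 0]
    - [0.235, 0.066, 0.06]
    - [0.235, 0.066, 0.14]
    - [0.235, 0.066, 0.21]
    - [0.235, 0.066, 0.25]
    - [0.235, 0.066, 0.27]
    - [0.235, 0.066, 0.27]
  yaw: [0, 0, 0, 0, 0, 0, 0, 0]
  claw: [0, 0, 0, 0, 0, 0, 0, 0]

```text
time: 6.42
tcp_pos: [0.5519, -0.1408, 0.0964]
eef_rot: [-2.218, -2.223, 0.0]
contact_force: [-0.6, 0.3, 0.8]
grip_width: 0.001
grip_force: 0.0
```

>>> send_rows:
  delta_pos:
    - [0, 0, 0.01]
    - [0, 0, 0.018]
    - [0, 0, 0.024]
    - [0, 0, 0.028]
    - [0, 0, 0.032]
    - [0, 0, 0.036]
    - [0, 0, 0.036]
  yaw: [0, 0, 0, 0, 0, 0, 0]
  claw: [0, 0, 0, 0, 0, 0, 0]

```text
time: 7.3
tcp_pos: [0.553, -0.1426, 0.0793]
eef_rot: [2.22, 2.22, 0.002]
contact_force: [1.3, 0.2, 3.9]
grip_width: 0.002
grip_force: 1.6
```

>>> send_rows:
  delta_pos:
    - [0, 0, 0.003]
    - [0, 0, 0.006]
    - [0, 0, 0.009]
    - [0, 0, 0.012]
    - [0, 0, 0.012]
  yaw: [0, 0, 0, 0, 0]
  claw: [0, 0, 0, 0, 0]

```text
time: 7.92
tcp_pos: [0.5516, -0.1425, 0.0725]
eef_rot: [-2.221, -2.221, 0.001]
contact_force: [-0.2, 0.5, 0.3]
grip_width: 0.004
grip_force: 0.2
```

>>> send_rows:
  delta_pos:
    - [0, 0, 0.002]
    - [0, 0, 0.003]
    - [0, 0, 0.003]
  yaw: [0, 0, 0]
  claw: [0, 0, 0]

```text
time: 8.3
tcp_pos: [0.5521, -0.1425, 0.0714]
eef_rot: [2.221, 2.221, 0.0]
contact_force: [-0.2, 1.1, 2.1]
grip_width: 0.002
grip_force: 0.9
```

>>> send_rows:
  delta_pos:
    - [0, 0, 0.002]
    - [0, 0, 0.003]
    - [0, 0, 0.003]
  yaw: [0, 0, 0]
  claw: [0, 0, 0]

```text
time: 8.68
tcp_pos: [0.5524, -0.1425, 0.0704]
eef_rot: [2.221, 2.221, 0.001]
contact_force: [0.8, 0.7, 6.7]
grip_width: -0.003
grip_force: 3.7
```

6.7 N, so it is at its stop. I lift and go back to the viewing pose to check.

>>> send_rows:
  delta_pos:
    - [0, 0, -0.06]
    - [0, 0, -0.16]
    - [0, 0, -0.26]
    - [-0.12, -0.033, -0.324]
    - [-0.235, -0.066, -0.324]
    - [-0.235, -0.066, -0.324]
    - [-0.235, -0.066, -0.324]
  yaw: [0, 0, 0, 0, 0, 0, 0]
  claw: [0, 0, 0, 0, 0, 0, 0]

```text
time: 9.55
tcp_pos: [0.5184, -0.2598, 0.2312]
eef_rot: [-2.221, -2.219, 0.0]
contact_force: [0.4, 0.9, -0.7]
grip_width: 0.003
grip_force: 0.0
```

```bash
python3 w.py w4
```

```text
green [353.  43.] 1429 med [ 0.5507 -0.1421  0.0702] lo [ 0.5382 -0.1591  0.067 ] hi [ 0.5631 -0.1257  0.0731] rect ((550.592041015625, -142.20582580566406), (35.707645416259766, 26.810928344726562), 85.02308654785156)
   top rect ((550.8765258789062, -142.1377716064453), 21.817609786987305)
green [284. 126.] 664 med [ 0.4896 -0.2125  0.0681] lo [ 0.4779 -0.2247  0.0649] hi [ 0.5007 -0.2008  0.0707] rect ((489.1487121582031, -213.63319396972656), (29.646465301513672, 26.512685775756836), 76.89904022216797)
   top rect ((489.807373046875, -212.4036865234375), 13.743866920471191)
green [ 66. 147.] 953 med [ 0.2912 -0.2304  0.08  ] lo [ 0.2747 -0.2477  0.0731] hi [ 0.3005 -0.214   0.0841] rect ((285.6714172363281, -232.778564453125), (40.87421417236328, 33.63809585571289), 83.99958801269531)
   top rect ((290.3135070800781, -230.7926788330078), 19.92659568786621)
red [320.  40.] 1443 med [ 0.5227 -0.1397  0.0704] lo [ 0.5106 -0.1567  0.0672] hi [ 0.5357 -0.1236  0.0734] rect ((523.091796875, -140.1131591796875), (35.512176513671875, 27.268573760986328), 85.58198547363281)
   top rect ((523.3377075195312, -140.20242309570312), 21.441953659057617)
red [ 39. 146.] 1090 med [ 0.2599 -0.2302  0.0731] lo [ 0.2475 -0.2475  0.0714] hi [ 0.2722 -0.2137  0.0744] rect ((256.5180969238281, -231.688232421875), (37.84184646606445, 33.738243103027344), 89.76532745361328)
   top rect ((257.0453796386719, -230.94625854492188), 23.89678192138672)
red [280. 197.] 918 med [ 0.4841 -0.2805  0.0744] lo [ 0.4688 -0.2959  0.0705] hi [ 0.4986 -0.2663  0.0772] rect ((483.9405517578125, -281.2741394042969), (33.26866149902344, 34.74634552001953), 43.512168884277344)
   top rect ((483.95831298828125, -281.89154052734375), 17.919883728027344)
[ 0.51896849 -0.25857327  0.2311275 ] [-2.21893330e+00 -2.22151067e+00 -3.28855681e-04] [-0.69309333 -0.27928785 -0.82546996] 9.6 -0.0020050757109711832
```

The power rocker is on and the pendant has not moved. Now the start button.

>>> send_rows:
  delta_pos:
    - [0.095, -0.059, 0]
    - [0.095, -0.059, 0.06]
    - [0.095, -0.059, 0.14]
    - [0.095, -0.059, 0.21]
    - [0.095, -0.059, 0.26]
    - [0.095, -0.059, 0.29]
    - [0.095, -0.059, 0.29]
  yaw: [0, 0, 0, 0, 0, 0, 0]
  claw: [0, 0, 0, 0, 0, 0, 0]

```text
time: 10.48
tcp_pos: [0.4892, -0.2112, 0.086]
eef_rot: [-2.218, -2.222, 0.001]
contact_force: [-0.8, 0.1, -0.2]
grip_width: -0.003
grip_force: 0.0
```

>>> send_rows:
  delta_pos:
    - [0, 0, 0.014]
    - [0, 0, 0.024]
    - [0, 0, 0.032]
    - [0, 0, 0.038]
    - [0, 0, 0.042]
    - [0, 0, 0.042]
  yaw: [0, 0, 0, 0, 0, 0]
  claw: [0, 0, 0, 0, 0, 0]

```text
time: 11.22
tcp_pos: [0.4901, -0.2126, 0.0661]
eef_rot: [2.221, 2.221, 0.001]
contact_force: [1.3, -0.1, 2.7]
grip_width: -0.003
grip_force: 1.5
```

>>> send_rows:
  delta_pos:
    - [0, 0, 0.004]
    - [0, 0, 0.007]
    - [0, 0, 0.007]
    - [0, 0, 0.007]
  yaw: [0, 0, 0, 0]
  claw: [0, 0, 0, 0]

```text
time: 11.72
tcp_pos: [0.4906, -0.2127, 0.0628]
eef_rot: [2.22, 2.22, 0.002]
contact_force: [2.4, 0.1, 5.6]
grip_width: 0.003
grip_force: 2.5
```

5.6 N means about 6 mm of travel, so the button counts as pressed. I lift clear and check.

>>> send_rows:
  delta_pos:
    - [0, 0, -0.04]
    - [0, 0, -0.12]
    - [0, 0, -0.22]
    - [0, 0, -0.3]
    - [-0.095, 0.059, -0.338]
    - [-0.095, 0.059, -0.338]
    - [-0.095, 0.059, -0.338]
  yaw: [0, 0, 0, 0, 0, 0, 0]
  claw: [0, 0, 0, 0, 0, 0, 0]

```text
time: 12.6
tcp_pos: [0.5178, -0.2595, 0.2301]
eef_rot: [-2.22, -2.219, 0.002]
contact_force: [0.2, 0.6, -0.9]
grip_width: -0.003
grip_force: 0.0
```

```bash
python3 w.py w5 | grep -v 'top rect' && python3 -c "
from h import *
save('end.png',camera('side')['image'])"
```

```text
green [354.  43.] 1438 med [ 0.5506 -0.142   0.0702] lo [ 0.5381 -0.159   0.0671] hi [ 0.563  -0.1258  0.0732] rect ((550.6712036132812, -142.21932983398438), (35.66920471191406, 26.869579315185547), 85.32633972167969)
green [285. 126.] 665 med [ 0.4896 -0.2124  0.0681] lo [ 0.478  -0.2244  0.0647] hi [ 0.5008 -0.2006  0.0707] rect ((488.9286804199219, -213.6298370361328), (29.290836334228516, 26.97052764892578), 56.960235595703125)
green [ 67. 148.] 957 med [ 0.2914 -0.2304  0.0801] lo [ 0.2749 -0.2476  0.0735] hi [ 0.3006 -0.214   0.0841] rect ((284.34344482421875, -232.89694213867188), (40.41337585449219, 35.161376953125), 87.40966796875)
red [322.  40.] 1452 med [ 0.5233 -0.1397  0.0704] lo [ 0.5106 -0.1566  0.0673] hi [ 0.5359 -0.1235  0.0736] rect ((523.0530395507812, -139.99758911132812), (35.69775390625, 27.240713119506836), 85.38275146484375)
red [ 39. 146.] 1094 med [ 0.2596 -0.23    0.073 ] lo [ 0.247  -0.2474  0.0712] hi [ 0.2722 -0.2135  0.0744] rect ((257.251220703125, -231.4322967529297), (38.01588439941406, 33.09132766723633), 88.76753234863281)
red [281. 198.] 926 med [ 0.484  -0.2805  0.0744] lo [ 0.4688 -0.296   0.0705] hi [ 0.4988 -0.2662  0.0772] rect ((483.69329833984375, -281.3685607910156), (34.1436767578125, 34.528709411621094), 41.53700256347656)
[ 0.51774164 -0.25894968  0.22998287] [-2.21886218e+00 -2.21963426e+00  1.52675554e-03] [-0.05024925  0.35912272 -0.33113896] 12.65 -0.004614566108416649
```

View pics/end.png

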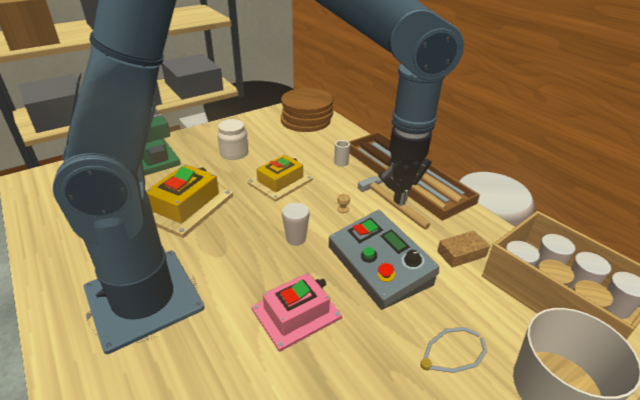

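The side view shows both rockers tipped on ((280,162) and (364,228)), the buttons out, nothing disturbed and the hand clear.

```bash
python3 -c "
from h import *
print(close_job())"
```

```text
the job is handed in; nothing more can be done
None
```

I switched on the extractor, then the pendant power, then tapped the start button, which came back out; the final pictures show nothing else moved and the hand clear, and the job is handed in (no verdict was returned).

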